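# Set out pipe risers by height for a sloping handrail

### The arm

A 6-joint arm with a two-finger parallel gripper is mounted at the origin on the work surface. World frame = base frame: x ahead of the robot, y to its left, z up, the work surface at z = 0. Lengths are in m, angles in rad, forces in N, time in s.
With the tool pointing down it reaches from about 0.35 to 0.775 m from the base axis. Payload 7.3 kg.
Tool frame: the origin (TCP) lies between the finger pads; the fingertips stand 11 mm ahead of it and the grasp point (between the pads) lies 8 mm behind it; z points along the fingers, y is the line along which they close (so a half turn about z gives the same grasp; the last joint's range is limited). The gripper opens to 92 mm and grips with 3 to 60 N. Pads are 19 mm wide; open, the fingers measure 130 mm over their backs; the gripper's body (75 mm by 190 mm) begins 47 mm behind the grasp point.
Start: joints at [0.962, 0.342, 1.524, -0, 1.275, -0.146], TCP at [0.234, 0.47, 0.238] pointing down, gripper open.
Joint ranges: [-2.53, 2.53], [-0.77, 2.02], [0.04, 2.7], [-1, 4.14], [0.28, 2.66], [-3.11, 3.11]. Speed limits (rad/s): [2.57, 2.57, 3.14, 3.14, 3.14, 3.14].

### API

Orientations are given as a rotation vector (axis times angle).
In Python, from plant import env gives the robot as it stands. Calls block until the motion is done:
- env.move_pose(position, orientation): joint-space move of the TCP to a pose.
- env.servo_line(position, ori=None, rate=0.15): straight line of the TCP; ori=None keeps the orientation; rate is the mean speed in m/s.
- env.set_joints(angles): joint-space move.
- env.gripper_to(opening): finger opening in m; the grip force is fixed at half the most; returns when the fingers have stopped.
- env.wait(seconds).
- env.inverse_kinematics(position, orientation): joint angles nearest the present ones, or None.
- env.state(): the state.
- env.camera(name): name is "scene" or "side" or "wrist"; returns the picture (420x560x3 uint8, red, green, blue); there is no depth.
- env.camera_info(name): a dict with "vertical_fov" (degrees; the focal length in pixels is half the picture's height over the tangent of half this angle, whatever the lens; pixels are square), "cx", "cy" (the principal point, pixels), "k1" (the pictures are not rectified: a ray, as slopes to the right and down, at radius r is drawn at 1 + k1 r^2 times it, then the intrinsics apply), "R" (3x3) and "t" (3): a world point X has camera coordinates R X + t. Camera axes: x right, y down, z forward; pixel columns grow to the right and rows downward; lengths in m; the calibration is good to about 2 mm. A picture is of the moment at which its call begins: read the wrist's pose just before it. camera_info takes no time and is no camera call; for the wrist camera it gives the pose at the moment of the call.
A pose or a line that the arm cannot do raises env.PlanningError and nothing moves.
- env.sign_off(): hands the job in; it is judged then, once.
The state is a dict: "clock": time; "joint_positions": joint angles; "joint_vel": joint speeds; "joint_torque": joint torques, N m; "tool_pos": TCP position; "ee_rot": TCP orientation; "ft_force": force on the tool from outside, world axes, zero at the start; "wrist_torque": the same for the moment, N m; "grip_width": finger opening in m; "gripper_force": force on a finger pad.
Only numpy, scipy, OpenCV 4.12 (cv2) and the standard library are available. Lean on these libraries where they do the work, as an engineer would, in place of code of your own. Each camera call takes 0.05 s, during which the arm holds its last target. There are 200 camera calls.

### The job

Set up the four pipe risers for tacking a sloping handrail: stand each one upright and centred on its own mark on the dark setting bar, so that they rise in height step by step along the bar, from the shortest on the red mark to the tallest on the blue mark at the other end. Leave the jar and the wire brush where they are.

Things in the scene. Friction and masses are not known exactly. Their poses are not given: they have to be found in the camera images.
- riser_brass: Loose pipe riser, the shortest of four: plain round polished brass-yellow post, 40 mm in diameter, 44 mm tall, with a dark disc on top like a pipe's bore (solid to the touch). About 176 g, give or take 30 %. Stands on the table at the start. Origin at the centre of its underside, z up. Grip it across its diameter at any height.
- riser_green: Loose pipe riser, the second shortest of four: plain round green painted post, 40 mm in diameter, 60 mm tall, with a dark disc on top like a pipe's bore (solid to the touch). About 240 g, give or take 30 %. Stands on the table at the start. Origin at the centre of its underside, z up. Grip it across its diameter at any height.
- riser_purple: Loose pipe riser, the second tallest of four: plain round purple painted post, 40 mm in diameter, 76 mm tall, with a dark disc on top like a pipe's bore (solid to the touch). About 304 g, give or take 30 %. Stands on the table at the start. Origin at the centre of its underside, z up. Grip it across its diameter at any height.
- riser_black: Loose pipe riser, the tallest of four: plain round black post, 40 mm in diameter, 92 mm tall, with a dark disc on top like a pipe's bore (solid to the touch). About 368 g, give or take 30 %. Stands on the table at the start. Origin at the centre of its underside, z up. Grip it across its diameter at any height.
- mark_red: Red flat round mark, 54 mm in diameter, at one end of a straight row of four marks 85 mm apart along the middle of a fixed dark steel bar (400 x 70 mm, 8 mm thick) lying on the table. The row's order is red, two middle marks, blue. Origin at its centre on the bar's top face, 8 mm above the table, where the riser's origin belongs; y along the bar.
- mark_yellow: Yellow flat round mark on the same bar and the same size as the red mark. One of the two middle marks, beside either the red or the blue one. Origin at its centre on the bar's top face, 8 mm above the table.
- mark_white: White flat round mark on the same bar and the same size as the red mark. One of the two middle marks, beside either the red or the blue one. Origin at its centre on the bar's top face, 8 mm above the table.
- mark_blue: Blue flat round mark on the same bar and the same size as the red mark, always at the far end of the row from the red one. Origin at its centre on the bar's top face, 8 mm above the table.
- jar: Bystander: loose white jar with an orange cap, 64 mm in diameter and 75 mm tall, off to the left of the work. Origin at the centre of its underside. Leave it alone.
- brush: Bystander: loose wooden wire brush lying bristles down, 200 mm long (x), 36 mm wide over its brass-coloured bristles, 26 mm tall, off to the right of the work. Origin under its middle at table height. Leave it alone.

How it is judged:
By the outcome, as a careful person would: the job done as asked, in the order asked, and still so for the second after the job is handed in, with the robot touching nothing.
It also fails if it takes over 118 s, if anything falls off the work surface, if the arm or the gripper's body presses on something with over 40 N, if the wrist force passes 120 N, or if a joint passes its speed limit or range.

## Working session

There is one attempt and no reset: what is moved stays moved. The work goes in short steps, each a Python script; the robot and the scene stay as the last script left them, time stands still between calls to the robot, and variables do not carry over. Pictures are saved under pics/ and viewed, at most 14 in all, crops included, and the job is handed in when it is done.

```bash
mkdir -p pics; ls
python3 - <<'E'
from plant import env
import cv2,numpy as np
for n in("scene","side"):
    im=env.camera(n); cv2.imwrite(f"pics/{n}0.png",im[:,:,::-1]); print(n,env.camera_info(n))
print(env.state())
E
```

```text
pics
scene {'vertical_fov': 46.09146421506981, 'cx': 277.1200394525869, 'cy': 208.14441479939654, 'k1': -0.16447534768810898, 'R': array([[ 0.78135768,  0.62387041,  0.01630628],
       [ 0.52746314, -0.64619765, -0.55155347],
       [-0.33356081,  0.4395615 , -0.83398014]]), 't': array([-0.40848483, -0.25716497,  1.44116088])}
side {'vertical_fov': 50.29759538669785, 'cx': 288.79978178731596, 'cy': 213.94732706903685, 'k1': -0.04601300548440232, 'R': array([[-0.9898974 , -0.14052416, -0.01887059],
       [-0.07578807,  0.63690211, -0.76721045],
       [ 0.11983032, -0.75802946, -0.6411178 ]]), 't': array([0.52835864, 0.06487677, 1.02933377])}
{'clock': 0.1, 'joint_positions': array([ 9.61979058e-01,  3.42584589e-01,  1.52491295e+00,  6.81164320e-06,
        1.27543130e+00, -1.46028247e-01]), 'joint_vel': array([-0.00216805, -0.00122228, -0.00428798,  0.0003063 , -0.00052115,
        0.00068105]), 'joint_torque': array([ 1.04137584e-03, -4.32006133e+01, -2.44691652e+01,  7.18506798e-02,
        5.26732486e-02, -7.04263834e-05]), 'tool_pos': array([0.2341704 , 0.46948582, 0.23715298]), 'ee_rot': array([-7.20366014e-01, -3.05737496e+00,  1.94707604e-03]), 'ft_force': array([0.51014349, 0.22157247, 0.81660485]), 'wrist_torque': array([ 0.01729598, -0.00746405, -0.01755988]), 'gripper_force': 0.0, 'grip_width': 0.09164929222252205}
```

View pics/scene0.png

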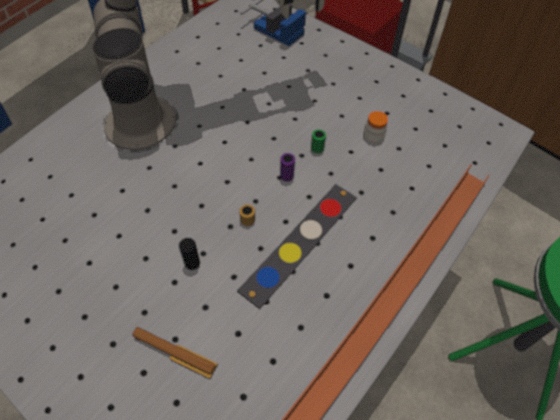

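View pics/side0.png

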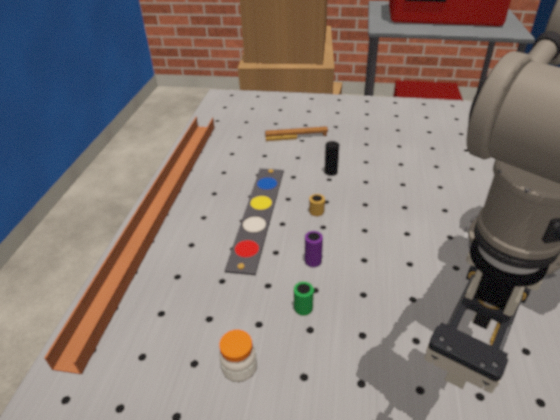

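The row runs red (330,208), white (311,230), yellow (290,253), blue (268,278) in the scene view. The risers are green (318,141), purple (287,167), brass (248,215) and black (190,254). So brass goes to red, green to white, purple to yellow and black to blue.

```bash
cat > h.py <<'E'
from plant import env
import cv2,numpy as np
H=dict(brass=.044,green=.060,purple=.076,black=.092)
def K(i):
    f=210/np.tan(np.radians(i["vertical_fov"])/2)
    return np.array([[f,0,i["cx"]],[0,f,i["cy"]],[0,0,1.]])
def cast(i,uv,z):
    D=np.array([i["k1"],0,0,0]); n=cv2.undistortPointsIter(np.array([[uv]],float),K(i),D,None,None,(3,50,1e-9))[0,0]
    R,t=np.array(i["R"]),np.array(i["t"]); c=-R.T@t; d=R.T@np.array([n[0],n[1],1])
    return (c+d*(z-c[2])/d[2])
def proj(i,X):
    r,_=cv2.Rodrigues(np.array(i["R"])); p,_=cv2.projectPoints(np.array([X],float),r,np.array(i["t"]),K(i),np.array([i["k1"],0,0,0])); return p[0,0]
def mask(im,c):
    h,s,v=[a.astype(int) for a in cv2.split(cv2.cvtColor(im,cv2.COLOR_RGB2HSV))]
    m={"brass":(h>12)&(h<30)&(s>110)&(v>50),"green":(h>60)&(h<90)&(s>120)&(v>35),"purple":(h>130)&(h<160)&(s>90)&(v>30),
       "black":v<50,"red":((h<6)|(h>174))&(s>180)&(v>120),"yellow":(h>24)&(h<34)&(s>150)&(v>110),
       "white":(v>165)&(s<60)&(h<40)&(s>8),"blue":(h>100)&(h<125)&(s>150)&(v>90)}[c]
    return m.astype(np.uint8)
def blob(im,c,near,rad=30):
    """centroid, area of the hull of the biggest blob of colour c near a pixel"""
    m=mask(im,c); w=np.zeros_like(m); cv2.circle(w,tuple(int(round(a)) for a in near),int(rad),1,-1)
    cs,_=cv2.findContours(m*w,cv2.RETR_EXTERNAL,cv2.CHAIN_APPROX_NONE)
    if not cs: return None
    k=cv2.convexHull(max(cs,key=cv2.contourArea)); M=cv2.moments(k)
    if M["m00"]<20: return None
    return (M["m10"]/M["m00"],M["m01"]/M["m00"]),M["m00"],cv2.boundingRect(k)
E
python3 - <<'E'
from h import *
px=dict(scene=dict(red=(330,208),white=(311,230),yellow=(290,253),blue=(268,278),green=(318,141),purple=(287,167),brass=(248,215),black=(190,254)),
 side=dict(red=(247,249),white=(255,224),yellow=(261,203),blue=(267,184),green=(303,299),purple=(314,250),brass=(317,205),black=(332,158)))
for c in px["scene"]:
    for n in px:
        im=cv2.imread(f"pics/{n}0.png")[:,:,::-1]; r=blob(im,c,px[n][c],16 if c not in("black","purple","green") else 22)
        print(c,n,r and (np.round(r[0],1),r[1],r[2],cast(env.camera_info(n),r[0],H[c]/2 if c in H else .008).round(4)), im[px[n][c][1],px[n][c][0]])
E
```

```text
red scene (array([330.1, 207.3]), 232.5, (321, 200, 19, 16), array([0.6166, 0.1017, 0.008 ])) [168  36  30]
red side (array([246.4, 248.3]), 250.5, (236, 241, 22, 16), array([0.6166, 0.104 , 0.008 ])) [210  37  32]
white scene (array([310.5, 229.1]), 231.0, (301, 221, 20, 17), array([0.6162, 0.0171, 0.008 ])) [171 162 148]
white side (array([253.9, 224. ]), 254.5, (243, 217, 23, 15), array([0.6164, 0.0192, 0.008 ])) [215 203 189]
yellow scene (array([289.7, 252.3]), 321.5, (279, 243, 22, 20), array([ 0.6162, -0.068 ,  0.008 ])) [173 159  39]
yellow side (array([260.6, 202.2]), 188.5, (251, 196, 20, 13), array([ 0.6161, -0.0661,  0.008 ])) [224 202  50]
blue scene (array([267.5, 276.9]), 315.5, (257, 268, 22, 19), array([ 0.6159, -0.1533,  0.008 ])) [ 35  67 132]
blue side (array([266.6, 183.1]), 142.0, (258, 178, 18, 11), array([ 0.6156, -0.1504,  0.008 ])) [ 40  97 171]
green scene (array([317.8, 140.9]), 213.0, (312, 131, 13, 22), array([0.4686, 0.2487, 0.03  ])) [21 58 34]
green side (array([303.6, 297.7]), 487.0, (295, 283, 20, 32), array([0.4684, 0.2486, 0.03  ])) [27 99 45]
purple scene (array([286.8, 166.6]), 302.0, (280, 154, 15, 27), array([0.4615, 0.1167, 0.038 ])) [46 27 50]
purple side (array([313.1, 248.4]), 474.5, (305, 232, 17, 34), array([0.4632, 0.1166, 0.038 ])) [77 34 90]
brass scene (array([247. , 214.3]), 229.5, (240, 205, 15, 20), array([ 0.4707, -0.0566,  0.022 ])) [130  99  50]
brass side (array([316.6, 204.5]), 247.0, (310, 195, 15, 21), array([ 0.4712, -0.0561,  0.022 ])) [130 100  49]
black scene (array([189.4, 253.6]), 406.0, (180, 239, 19, 31), array([ 0.4478, -0.2368,  0.046 ])) [12 14 14]
black side (array([331.2, 158.4]), 328.5, (325, 143, 13, 32), array([ 0.4482, -0.2331,  0.046 ])) [10  9  4]
```

The two views agree to about 2 mm. I'll refine with the wrist camera above the bar and then above the risers.

```bash
cat >> h.py <<'E'
ORI=np.pi*np.array([1,1,0])/np.sqrt(2)   # tool down, closing along world x
def go(x,y,z): env.move_pose([x,y,z],ORI)
E
python3 - <<'E'
from h import *
ims=[]
for k,(x,y) in enumerate([(.56,-.025),(.46,.18),(.46,-.15)]):
    go(x,y,.33); env.wait(.3); i=env.camera_info("wrist"); im=env.camera("wrist"); ims.append(im[:,:,::-1])
    cv2.imwrite(f"pics/w{k}.png",im[:,:,::-1]); np.save(f"pics/w{k}.npy",i,allow_pickle=True)
    print(env.state()["clock"],env.state()["tool_pos"],(-np.array(i["R"]).T@i["t"]).round(3))
    for c,p in dict(red=(.6164,.103,.008),white=(.6163,.018,.008),yellow=(.6162,-.067,.008),blue=(.6158,-.152,.008),green=(.4685,.2487,.03),purple=(.462,.1167,.038),brass=(.471,-.056,.022),black=(.448,-.235,.046)).items():
        u=proj(i,p)
        if 20<u[0]<540 and 20<u[1]<400: print(c,u.round())
cv2.imwrite("pics/w.png",cv2.resize(np.vstack([np.hstack(ims[:2]),np.hstack([ims[2],ims[2]*0])]),(800,600)))
E
```

```text
2.6 [ 0.55998296 -0.02467819  0.32995854] [0.561 0.06  0.477]
red [319.  67.]
white [316. 132.]
yellow [314. 191.]
blue [312. 244.]
purple [196.  53.]
brass [213. 186.]
black [202. 304.]
3.8583 [0.46042835 0.17936261 0.32983147] [0.461 0.264 0.477]
red [380. 213.]
white [374. 264.]
yellow [369. 309.]
blue [364. 350.]
green [282. 113.]
purple [277. 211.]
brass [282. 309.]
5.4583 [ 0.46016365 -0.14942847  0.32999902] [ 0.461 -0.064  0.477]
white [396.  36.]
yellow [390. 103.]
blue [384. 165.]
brass [284.  94.]
black [267. 228.]
```

View pics/w.png

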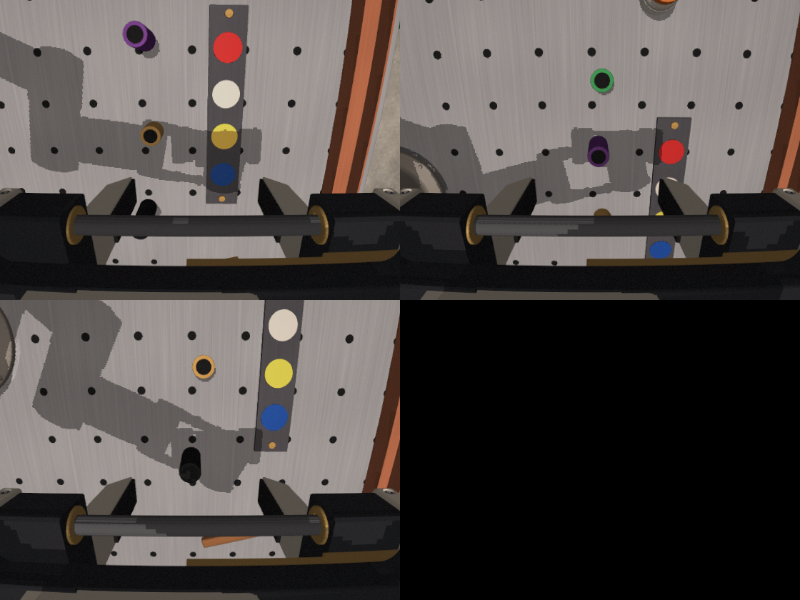

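The wrist pictures (800x600 mosaic) show red (228,48) and white (226,94) clear in view 1. Yellow (279,373), blue (274,417), brass (203,366) and black (190,464) are clear in view 3, and green (602,80) and purple (598,151) in view 2.

Run:
```python
from h import *
for c,k,p in [("red",0,(.6164,.103,.008)),("white",0,(.6163,.018,.008)),("white",2,(.6163,.018,.008)),("yellow",2,(.6162,-.067,.008)),("blue",2,(.6158,-.152,.008)),
  ("green",1,(.4685,.2487,.03)),("purple",1,(.462,.1167,.038)),("purple",0,(.462,.1167,.038)),("brass",2,(.471,-.056,.022)),("black",2,(.448,-.235,.046))]:
    im=cv2.imread(f"pics/w{k}.png")[:,:,::-1]; i=np.load(f"pics/w{k}.npy",allow_pickle=True).item()
    r=blob(im,c,proj(i,p),30); print(c,k,r and (np.round(r[0],1),r[1],r[2],cast(i,r[0],p[2]).round(4)))
```

```text
red 0 (array([318.5,  66.1]), 1309.5, (299, 45, 40, 43), array([0.6163, 0.1041, 0.008 ]))
white 0 (array([316.1, 131.3]), 1153.0, (297, 112, 39, 39), array([0.616 , 0.0192, 0.008 ]))
white 2 (array([395.9,  34.8]), 1380.0, (376, 13, 41, 45), array([0.6161, 0.0192, 0.008 ]))
yellow 2 (array([389.8, 102.4]), 1188.5, (371, 83, 39, 40), array([ 0.6157, -0.0659,  0.008 ]))
blue 2 (array([383.8, 164. ]), 1032.0, (366, 146, 37, 37), array([ 0.6154, -0.151 ,  0.008 ]))
green 1 (array([282.5, 112.3]), 776.5, (267, 96, 32, 33), array([0.4695, 0.249 , 0.03  ]))
purple 1 (array([277.3, 211.9]), 1007.5, (263, 190, 30, 44), array([0.4627, 0.1148, 0.038 ]))
purple 0 (array([194. ,  50.6]), 1358.0, (172, 29, 46, 43), array([0.4598, 0.1195, 0.038 ]))
brass 2 (array([284.6,  93.2]), 779.5, (269, 77, 32, 33), array([ 0.4718, -0.0555,  0.022 ]))
black 2 (array([266.4, 231.7]), 1242.0, (251, 206, 30, 53), array([ 0.4474, -0.2403,  0.046 ]))
```

```bash
cat >> h.py <<'E'
ORY=np.array([0,np.pi,0])                # closing along world y
MARK=dict(brass=(.6164,.1036),green=(.6162,.0187),purple=(.6160,-.0664),black=(.6157,-.1514))
ZG=dict(brass=.026,green=.030,purple=.038,black=.048)   # grasp height above the underside
def pick(n,x,y,zb=0.):
    z=zb+ZG[n]-.008
    env.gripper_to(.09); env.move_pose([x,y,.18],ORY); env.servo_line([x,y,z],rate=.15)
    env.gripper_to(.03); wy=env.state()["grip_width"]; env.gripper_to(.09)      # centre it in y
    env.move_pose([x,y,z],ORI)
    env.gripper_to(.03); s=env.state(); print(n,"widths",wy,s["grip_width"],s["gripper_force"],s["clock"])
def place(n,x,y):
    z=.008+ZG[n]-.008
    p=env.state()["tool_pos"]; env.servo_line([p[0],p[1],.18],rate=.2)
    print("held",env.state()["grip_width"])
    go(x,y,.16); env.servo_line([x,y,z+.012],rate=.15); env.servo_line([x,y,z+.0005],rate=.03); env.wait(.2)
    s=env.state(); print("at",s["tool_pos"],s["ft_force"]); env.gripper_to(.075); env.wait(.1)
    env.servo_line([x,y,.18],rate=.2); print(env.state()["clock"])
E
python3 - <<'E'
from h import *
print(env.inverse_kinematics([.4712,-.056,.018],ORI),env.inverse_kinematics([.4712,-.056,.018],ORY))
pick("brass",.4712,-.056); place("brass",*MARK["brass"])
for n in("scene","side"): cv2.imwrite(f"pics/{n}1.png",env.camera(n)[:,:,::-1])
E
```

```text
[-2.80000690e-01  5.60721171e-01  1.91132810e+00 -4.44089210e-16
  6.69543384e-01 -2.80000690e-01] [-2.80000690e-01  5.60721171e-01  1.91132810e+00 -4.44089210e-16
  6.69543384e-01 -1.85079702e+00]
brass widths 0.03935438479623386 0.03984834409330355 29.999953967035253 12.2333
held 0.039824424146699726
at [0.61639008 0.10361033 0.02646865] [ 0.52652046  0.38449371 -2.80635977]
17.5417
```

View pics/side1.png

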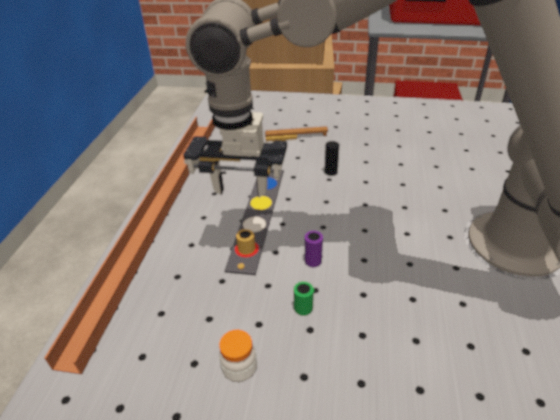

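Brass stands on the red mark at side pixel (246,243), with the red ring visible around it. I'll continue with the others.

Run:
```python
from h import *
for n,x,y in [("green",.4688,.2488),("purple",.4625,.1166),("black",.448,-.235)]:
    pick(n,x,y)
    if abs(env.state()["grip_width"]-.04)>.002: print("bad grip"); break
    place(n,*MARK[n])
go(.52,-.1,.33); env.wait(.3)
np.save("pics/w3.npy",env.camera_info("wrist"),allow_pickle=True); cv2.imwrite("pics/w3.png",env.camera("wrist")[:,:,::-1])
env.move_pose([.35,.3,.3],ORI); env.wait(.2)
for n in("scene","side"):
    im=env.camera(n); cv2.imwrite(f"pics/{n}2.png",im[:,:,::-1]); i=env.camera_info(n)
    for c,m in MARK.items():
        r=blob(im,c,proj(i,[*m,.008+H[c]/2]),22); print(c,n,r and (r[2],cast(i,r[0],.008+H[c]/2)[:2]-m))
a,b=[cv2.imread(f"pics/{n}2.png") for n in("scene","side")]
cv2.imwrite("pics/c2.png",np.hstack([cv2.resize(a[140:340,200:400],(400,400),interpolation=2),cv2.resize(b[110:310,180:380],(400,400),interpolation=2)]))
print(env.state()["clock"])
```

```text
green widths 0.03936361720917611 0.039602271067750376 30.000069430097938 24.5333
held 0.038997326737849065
at [0.61620259 0.01867747 0.03050169] [-1.08781046 -0.03581789 -1.63398594]
29.975
purple widths 0.03976184158038827 0.039530669209984146 30.00005140900612 36.9167
held 0.039498405851505304
at [ 0.61601404 -0.06640132  0.03849026] [ 0.06262865  0.46344085 -4.07219675]
42.1083
black widths 0.03952212866927672 0.0390725908636093 29.985791891813278 49.45
held 0.03926765132730256
at [ 0.61571567 -0.15135541  0.04850856] [ 0.72609691  0.9974216  -3.83040392]
54.3
brass scene ((324, 192, 17, 21), array([-0.00030493,  0.00048515]))
green scene ((305, 211, 16, 23), array([-0.00081549,  0.00197259]))
purple scene ((283, 231, 17, 27), array([-0.00124488,  0.00171171]))
black scene ((260, 253, 17, 31), array([ 0.00034085, -0.00019671]))
brass side ((237, 230, 18, 24), array([6.42805873e-04, 6.61928613e-05]))
green side ((246, 201, 15, 27), array([ 0.00053494, -0.00223871]))
purple side ((252, 173, 17, 32), array([ 0.0006093 , -0.01189469]))
black side ((260, 153, 13, 32), array([ 4.45696317e-06, -6.40580839e-03]))
57.3167
```

View pics/c2.png

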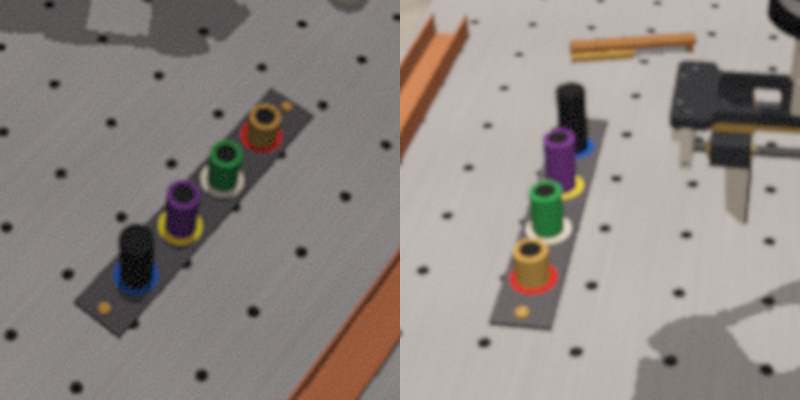

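View pics/w3.png

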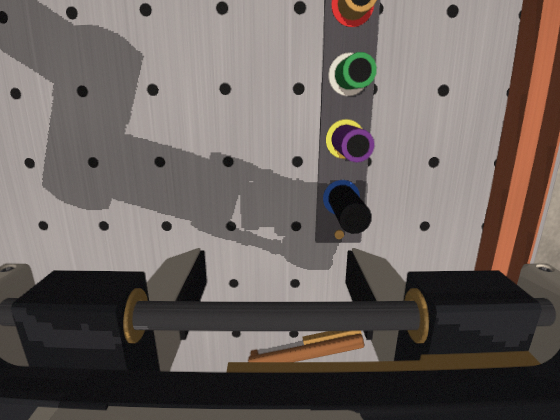

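In the scene crop all four risers stand upright on their marks: brass (264,127), green (226,168), purple (182,210), black (136,258). An even coloured rim shows around each, and the unoccluded scene view puts them within about 2 mm of centre. The side view's larger offsets for purple and black come from neighbouring risers hiding their bases.

```bash
python3 -c "
from plant import env
print(env.sign_off())"
```

```text
the job is handed in; nothing more can be done
None
```

The job is handed in at about 57 s: brass stands on red, green on white, purple on yellow and black on blue, each upright and within about 2 mm of its mark's centre, and I never moved the jar or the brush.

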